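# Gauge the socket depth of a modelling stand

### The job

Take the steel depth rod with the red handle out of the rack and slide it gently, handle up, down the tube socket of the modelling stand until it sits firmly on the rubber stop hidden inside, and leave it sitting there (the tube drags on the rod, so it hangs where it is left, and letting go can pull it up again: if so, press it home from above). Then record the reading: raise the stand's red pointer until it is level with the top of the rod, and leave both like that, without pushing the other things about.

Things in the scene. Friction and masses are not known exactly. Their poses are not given: they have to be found in the camera images.
- rod: depth rod: steel, 17 mm diameter, 142 mm long, foot chamfered 5 mm to a 10 mm flat, black rings every 10 mm; above it a red cylindrical handle, 24 mm diameter, 50 mm long; 190 mm overall, 0.2 kg. Origin at its foot, z towards the handle. Starts upright in one of the rack's three holes (which one varies), foot 10 mm above the table
- rod_tip (a point): centre of the rod's foot (same point as the body origin)
- rod_top (a point): centre of the flat top of the red handle, 190 mm above the foot
- rack: wooden rack block, fixed, 70 x 210 x 50 mm (x, y, z), origin centre of underside; three blind 19 mm holes 40 mm deep in a row along its y axis, 70 mm apart, holding the rod and two shorter dowels
- stand: modelling stand, fixed: wooden base 100 (x) x 225 (y) x 12 mm, from 62 mm on the +y side of the tube to 162 mm on -y. Origin on the table under the axis of the upright aluminium tube (29 mm outside, 19 mm bore, mouth at 100 mm). Pointer post 120 mm from the tube along -y. Sprung rubber wipers in the bore, 15 and 33 mm below the mouth, drag on the rod with 3 to 6 N in all, more than its weight
- bore_mouth (a point): centre of the tube's mouth, on the bore axis, 100 mm above the table
- pad (a joint): compression (m) of the rubber pad on the stop in the tube: 0 untouched, grows when pressed; 3 N/mm, up to 8 mm. Firmly seated: pressed 1.5 mm or more (4.5 N on top of the drag); over 6.5 mm (20 N) harms it. The stop is set anew each time: the rod bottoms 40 to 80 mm below the mouth, its top then 210 to 250 mm above the table
- pointer (a joint): height of the sliding pointer above its lowest place, in m, 0 to 0.115, positive up; it starts low, slides straight up and down with about 4 N friction (weight 1.2 N) and stays where it is left. At 0 the pointer blade is 150 mm above the table
- pointer_tip (a point): tip of the red pointer blade (85 mm long, 12 mm wide, 4 mm thick, level), at mid-thickness, 35 mm short of the bore axis; the blade points from the post towards the tube
- pointer_knob (a point): centre of the black upright cylindrical knob on top of the pointer, 24 mm diameter, 40 mm high, 22 mm above the blade's mid-thickness; take it from above
- dowel_a: dark wooden dowel, 16 mm diameter, 125 mm long, upright in another rack hole; origin at its foot
- dowel_b: brown wooden dowel, 16 mm diameter, 115 mm long, upright in the remaining rack hole; origin at its foot
- tub_c: red tub with a clear lid, 108 x 138 x 58 mm, origin centre of underside
- glue: white glue bottle, 52 mm diameter, 140 mm high, origin centre of underside
- tape: blue roll of tape, 90 mm diameter, 30 mm high, lying flat, origin centre of underside
There are look-alikes about, which are no part of the job. There is more than one size of the rod; the one meant has the size given above.

How it is judged:
On the way, in this order (a step that is already met when the one before it is completed fails the run):
1. the rod's foot is in the tube, at least 10 mm below the mouth (z of rod_tip in the frame of bore_mouth below -0.01 m and horizontal distance between rod_tip and bore_mouth below 0.005 m and angle between rod's own z axis and vertical below 0.15 rad).
2. the rod is pressed firmly on the pad (pad compressed by 1.5 mm or more for 0.1 s) (value of joint pad above 0.0015 m), for 0.1 s.
3. the pointer is level with the top of the rod (z of pointer_tip in the frame of rod_top between -0.004 and 0.004 m), for 0.2 s.
At the end, for the whole second after the job is handed in: The rod stands upright in the tube (foot within 4 mm of the bore axis, 35 mm or more below the mouth, tilt under 0.1 rad), still resting on the pad (pad compressed by at least 0.1 mm); the pointer tip is within 4 mm in height of the rod's top; rod and pointer are at rest and released (all of step 3 and horizontal distance between rod_tip and bore_mouth below 0.004 m and z of rod_tip in the frame of bore_mouth below -0.035 m and angle between rod's own z axis and vertical below 0.1 rad and value of joint pad above 0.0001 m and linear speed of rod below 0.02 m/s and velocity of joint pointer between -0.01 and 0.01 m/s); the robot touches nothing.
It fails at once if the pad is overloaded (pressed by more than 6.5 mm) (value of joint pad above 0.0065 m).
It fails at once if the rod is forced against the stand with more than 35 N (contact force between rod and stand above 35 N).
It fails at once if another loose thing (dowel, tub, glue bottle or tape) is pushed or lifted more than 30 mm from its place (distance of any of tub_c, glue, tape, dowel_a, dowel_b from where it was at the start of the episode above 0.03 m).
It also fails if it takes over 64 s, if anything falls off the work surface, if the arm or the gripper's body presses on something with over 40 N, if the wrist force passes 120 N, or if a joint passes its speed limit or range.

### The arm

A 6-joint arm with a two-finger parallel gripper is mounted at the origin on the work surface. World frame = base frame: x ahead of the robot, y to its left, z up, the work surface at z = 0. Lengths are in m, angles in rad, forces in N, time in s.
With the tool pointing down it reaches from about 0.35 to 0.875 m from the base axis. Payload 15.5 kg.
Tool frame: the origin (TCP) lies on the mounting face of the last link; the fingertips stand 173 mm ahead of it and the grasp point (between the pads) lies 155 mm ahead of it (ctrl.tcp_to_grasp is the distance from the TCP to the grasp point, in m); y points along the fingers, z is the direction in which the jaws open and shut, and the axes are right-handed (so a half turn about y gives the same grasp; the last joint's range is limited). The gripper opens to 85 mm and grips with 20 to 120 N. Pads are 22 mm wide; open, the fingers measure 114 mm over their backs; the gripper's body (76 mm by 85 mm) begins 54 mm behind the grasp point. The pads swing forward as they close: fully open they stand 13 mm farther back than shut.
Start: joints at [1.204, 0.494, 1.345, -0, 1.302, -0.096], TCP at [0.167, 0.602, 0.405] pointing down, gripper open.
Joint ranges: [-2.91, 2.91], [-0.82, 2.16], [0.22, 2.67], [-1.22, 4.37], [0.12, 2.79], [-3.08, 3.08]. Speed limits (rad/s): [1.89, 1.89, 2.57, 3.01, 3.01, 3.01].

### API

Orientations are given as a 3x3 rotation matrix whose columns are the frame's x, y, z axes.
In Python, from cell import ctrl gives the robot as it stands. The module is installed in compiled form; this text tells all that it offers.
- The arm moves only by the tool jog_arm, never from a script. Its argument "increments" is a list of rows, each a list of 5 numbers: the closure, from 0 (fully open) to 1 (shut), then the shift along the tool's x, y, z in mm, then the turn about the tool's y in rad. A call has 1 to 5 rows; each row is the pose to reach, as a shift and turn from the pose commanded when the call began, along the tool's axes at that moment; what a row does not reach only later rows make up. A row lasts 1/10 s, in which the tool goes at most 50 mm and 8.59 degrees, less where a joint would pass 70% of its speed; a pose out of reach is approached as far as the arm can. A call with a gripper value outside its range is refused whole. The fingers move at their own pace and stop on an object; "force" is the grip in N (left out, the last holds). Time passes only in rows, so rows that repeat a pose let the fingers close. It gives the time, the measured TCP pose, the force and the opening at its end, in the units of the state.
- ctrl.get_state(): the state, without advancing time (a new reading comes with each control period).
- ctrl.read_camera(name): name is "side" or "top"; returns (picture, depth): 384x512x3 uint8, blue, green, red; 384x512 float32, m along the optical axis (not along the pixel's ray), 0 where there is no reading.
- ctrl.get_calibration(name): a dict with "intrinsics" (3x3 intrinsics, pixels), "world_from_camera" (4x4, takes a point from camera to world coordinates). Camera axes: x right, y down, z forward; pixel columns grow to the right and rows downward; lengths in m; the calibration is good to about 2 mm. A picture is of the moment at which its call begins. get_calibration takes no time and is no camera call.
- ctrl.hand_in(): hands the job in, once; it reports no verdict.
The state is a dict: "clock": time; "joint_pos": joint angles; "qd": joint speeds; "tau": joint torques, N m; "ee_pos": TCP position; "ee_rot": TCP orientation; "ft_force": force on the tool from outside, world axes, zero at the start; "ft_torque": the same for the moment, N m; "grip_width": finger opening in m.
Only numpy, scipy, OpenCV 4.12 (cv2) and the standard library are available. Lean on these libraries where they do the work, as an engineer would, in place of code of your own. Each camera call takes 0.05 s, during which the arm holds its last target.

## Working session

There is one attempt and no reset: what is moved stays moved. The work goes in short steps, Python scripts to look and compute and a tool call to move; the robot and the scene stay as the last step left them, time stands still between calls to the robot, and variables do not carry over. Pictures are saved under pics/ and viewed, and the job is handed in when it is done.

Besides the shell and the picture viewer there is one more tool, called after ">>>" by a JSON object that holds its "api" and its "payload". jog_arm: Moves the arm, as the interface text tells. Its arguments: {"type":"object","properties":{"increments":{"type":"array","items":{"type":"array","items":{"type":"number"}}},"force":{"type":"number"}},"required":["increments"]}

```bash
mkdir -p pics
cat > h.py <<'E'
import numpy as np, cv2
from cell import ctrl
def cap(n,tag):
    p,d=ctrl.read_camera(n); cv2.imwrite(f'pics/{tag}_{n}.png',p); np.savez(f'pics/{tag}_{n}.npz',p=p,d=d); return p,d
def load(n,tag):
    z=np.load(f'pics/{tag}_{n}.npz'); return z['p'],z['d']
def world(n,d,us,vs):
    c=ctrl.get_calibration(n);K=np.array(c['intrinsics']);T=np.array(c['world_from_camera'])
    us=np.asarray(us);vs=np.asarray(vs);z=d[vs.astype(int),us.astype(int)]
    P=np.stack([(us-K[0,2])/K[0,0]*z,(vs-K[1,2])/K[1,1]*z,z],-1)
    return P@T[:3,:3].T+T[:3,3]
def cloud(n,d):
    v,u=np.mgrid[0:384,0:512]; return world(n,d,u,v)
def proj(n,X):
    c=ctrl.get_calibration(n);K=np.array(c['intrinsics']);T=np.linalg.inv(np.array(c['world_from_camera']))
    P=np.asarray(X)@T[:3,:3].T+T[:3,3]; p=P@K.T; return p[...,:2]/p[...,2:]
E
python3 - <<'E'
from h import *
np.set_printoptions(precision=3,suppress=True)
for n in('side','top'):
    cap(n,'a'); c=ctrl.get_calibration(n); print(c['intrinsics'],c['world_from_camera'])
s=ctrl.get_state()
for k,v in s.items(): print(k,np.array(v))
print(ctrl.tcp_to_grasp)
E
```

```text
[[363.329   0.    260.586]
 [  0.    363.329 194.147]
 [  0.      0.      1.   ]] [[ 0.883 -0.267  0.385  0.147]
 [-0.469 -0.49   0.735 -0.707]
 [-0.007 -0.83  -0.558  0.671]
 [ 0.     0.     0.     1.   ]]
[[395.954   0.    258.259]
 [  0.    395.954 183.512]
 [  0.      0.      1.   ]] [[ 0.027 -0.992  0.122  0.386]
 [-0.999 -0.03  -0.022  0.007]
 [ 0.026 -0.122 -0.992  1.192]
 [ 0.     0.     0.     1.   ]]
clock 0.1
joint_pos [ 1.205  0.494  1.346  0.     1.302 -0.096]
qd [ 0.001 -0.003 -0.002 -0.002  0.     0.001]
tau [  0.001 -88.359 -38.456  -0.      0.005   0.   ]
ee_pos [0.167 0.602 0.404]
ee_rot [[ 0.964 -0.     0.267]
 [-0.267 -0.001  0.964]
 [-0.    -1.    -0.001]]
ft_force [ 0.71   0.184 -0.504]
ft_torque [ 0.044 -0.059  0.025]
grip_width 0.08540130277414854
0.1547
```

View pics/a_side.png

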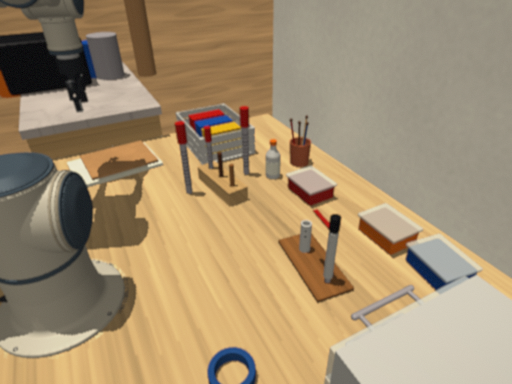

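View pics/a_top.png

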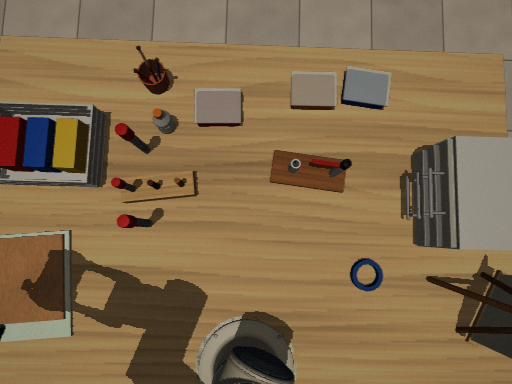

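The side view shows three red-handled rods: handles at (181,132), (208,133) and (244,117). In the top view they are at (127,221), (117,183) and (124,130). The stand's tube is at side (305,237) and its pointer knob at (335,222). Next I'll take close crops and measure.

Run:
```python
from h import *
np.set_printoptions(precision=3,suppress=True)
p,d=load('side','a'); q,e=load('top','a')
a=cv2.resize(p[90:215,160:290],None,fx=3,fy=3,interpolation=cv2.INTER_CUBIC)
b=cv2.resize(q[110:240,90:220],None,fx=3,fy=3,interpolation=cv2.INTER_CUBIC)
h=max(a.shape[0],b.shape[0]); pad=lambda x:cv2.copyMakeBorder(x,0,h-x.shape[0],0,0,0)
cv2.imwrite('pics/crop1.png',np.hstack([pad(a),pad(b)]))
a=cv2.resize(p[190:310,265:365],None,fx=4,fy=4,interpolation=cv2.INTER_CUBIC)
b=cv2.resize(q[140:200,260:360],None,fx=4,fy=4,interpolation=cv2.INTER_CUBIC)
h=480; cv2.imwrite('pics/crop2.png',np.hstack([pad(a),pad(b)]))
for n,t in(('side',p),('top',q)):
    D=d if n=='side' else e
    W=cloud(n,D); hsv=cv2.cvtColor(t,cv2.COLOR_BGR2HSV)
    m=(((hsv[...,0]<8)|(hsv[...,0]>172))&(hsv[...,1]>150)&(hsv[...,2]>60)&(W[...,2]>0.1)&(D>0)).astype(np.uint8)
    k,l,st,ce=cv2.connectedComponentsWithStats(m)
    for i in range(1,k):
        if st[i,4]>8:
            P=W[l==i]; print(n,ce[i],st[i,4],np.median(P,0),P.min(0),P.max(0))
    if n=='top':
        for c in [(117,183),(124,130),(127,221),(295,165),(347,164),(180,181),(154,184)]:
            print(c,W[c[1],c[0]])
```

```text
side [243.837 115.725] 153 [0.621 0.308 0.228] [0.61  0.301 0.189] [0.64  0.332 0.25 ]
side [205.689 114.526] 190 [0.618 0.673 0.104] [0.549 0.645 0.101] [0.688 0.711 0.107]
side [180.471 131.746] 189 [0.402 0.287 0.225] [0.391 0.281 0.187] [0.417 0.314 0.25 ]
side [207.235 133.778] 81 [0.499 0.333 0.179] [0.493 0.326 0.153] [0.511 0.35  0.199]
side [322.126 218.138] 87 [ 0.574 -0.194  0.165] [ 0.557 -0.238  0.163] [ 0.582 -0.16   0.189]
top [  8.267 139.651] 857 [0.623 0.676 0.105] [0.549 0.65  0.1  ] [0.689 0.705 0.111]
top [120.821 128.553] 123 [0.626 0.322 0.249] [0.611 0.306 0.242] [0.64  0.336 0.254]
top [325.403 162.721] 129 [ 0.573 -0.192  0.165] [ 0.565 -0.229  0.161] [ 0.582 -0.156  0.169]
top [115.394 181.758] 66 [0.501 0.343 0.199] [0.491 0.333 0.179] [0.512 0.354 0.202]
top [122.915 220.581] 129 [0.404 0.302 0.25 ] [0.389 0.287 0.245] [0.418 0.316 0.254]
(117, 183) [0.499 0.338 0.199]
(124, 130) [0.622 0.313 0.251]
(127, 221) [0.404 0.292 0.251]
(295, 165) [ 0.587 -0.127  0.032]
(347, 164) [ 0.563 -0.239  0.209]
(180, 181) [0.519 0.197 0.112]
(154, 184) [0.509 0.267 0.113]
```

View pics/crop1.png

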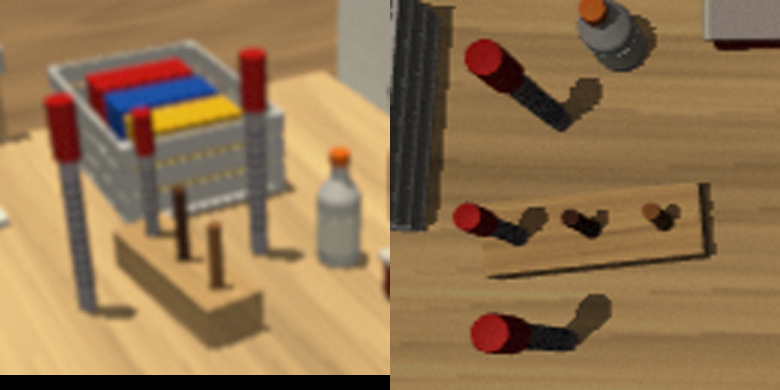

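View pics/crop2.png

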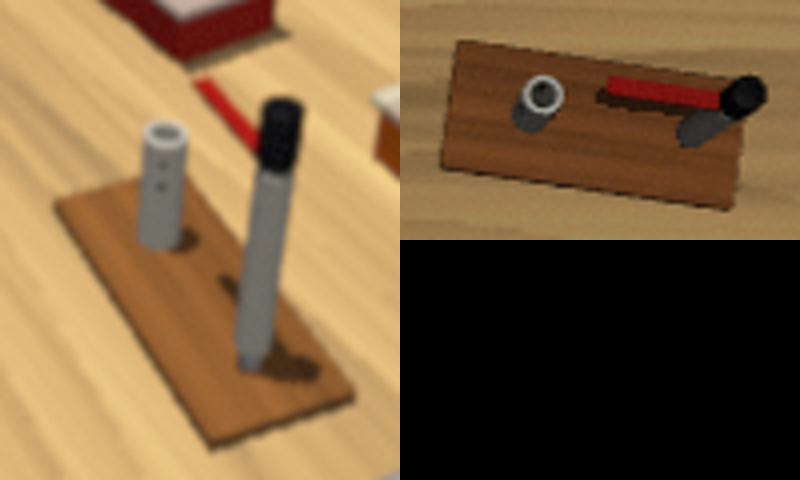

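The rod meant is the one standing in the rack: its top is at z≈0.199 (expected 0.200), in line with the two dowels at 70 mm spacing. The look-alikes at (181,132) and (244,117) stand outside the rack with tops at 0.25. Next are precise cylinder fits for the handle, tube and knob.

```bash
cat >> h.py <<'E'
from scipy.optimize import least_squares
def cyl(tag,c,r,z0,z1,cams=('side','top'),rad=None):
    out={}
    allP=[]
    for n in cams:
        p,d=load(n,tag); W=cloud(n,d)
        m=(d>0)&(W[...,2]>z0)&(W[...,2]<z1)&(np.hypot(W[...,0]-c[0],W[...,1]-c[1])<(rad or r*1.8))
        P=W[m]
        if len(P)<6: out[n]=None;continue
        f=least_squares(lambda x:np.hypot(P[:,0]-x[0],P[:,1]-x[1])-r,P[:,:2].mean(0)+0.0*np.array(c),loss='soft_l1',f_scale=0.002)
        out[n]=(f.x,len(P),np.sqrt(np.mean(f.fun**2)))
    return out
def topc(tag,c,z,rad,cams=('side','top'),tol=.005):
    out={}
    for n in cams:
        p,d=load(n,tag);W=cloud(n,d)
        m=(d>0)&(abs(W[...,2]-z)<tol)&(np.hypot(W[...,0]-c[0],W[...,1]-c[1])<rad)
        P=W[m]
        if len(P): out[n]=((P[:,:2].min(0)+P[:,:2].max(0))/2,P.mean(0),len(P))
    return out
E
python3 - <<'E'
from h import *
np.set_printoptions(precision=4,suppress=True)
print('rod side',cyl('a',(.5,.337),.012,.155,.195)); print('rod top',topc('a',(.5,.338),.2,.025))
print('tube',cyl('a',(.577,-.118),.0145,.02,.095)); print('mouth',topc('a',(.577,-.118),.1,.025))
print('knob',cyl('a',(.562,-.238),.012,.155,.185)); print('knobtop',topc('a',(.563,-.238),.192,.025), topc('a',(.563,-.238),.21,.025))
for n in('side','top'):
  p,d=load(n,'a');W=cloud(n,d);m=(d>0)&(np.hypot(W[...,0]-.563,W[...,1]+.238)<.03)&(W[...,2]>.05)
  print(n,np.histogram(W[m][:,2],bins=np.arange(.1,.24,.01)))
  m=(d>0)&(abs(W[...,2]-.165)<.008)&(p[...,2]>100)&(p[...,1]<60)&(abs(W[...,1]+.195)<.05)
  P=W[m]; 
  print('blade',n,P.min(0),P.max(0),P.mean(0),np.polyfit(P[:,1],P[:,0],1))
for pt in([.5,.337,.2],[.563,-.24,.21],[.577,-.118,.1]): print(proj('top',pt),proj('side',pt))
E
```

```text
rod side {'side': (array([0.5034, 0.3422]), 83, np.float64(0.0018209276955038275)), 'top': (array([0.502 , 0.3435]), 48, np.float64(0.0004076700443208153))}
rod top {'side': (array([0.5023, 0.3406]), array([0.5017, 0.3384, 0.1974]), 24), 'top': (array([0.5012, 0.343 ]), array([0.5016, 0.3423, 0.1988]), 69)}
tube {'side': (array([ 0.5822, -0.1225]), 264, np.float64(0.0017112519142017816)), 'top': (array([ 0.5804, -0.1193]), 85, np.float64(0.002781296319655666))}
mouth {'side': (array([ 0.5818, -0.124 ]), array([ 0.581 , -0.1242,  0.0975]), 56), 'top': (array([ 0.5803, -0.1208]), array([ 0.5812, -0.1196,  0.0985]), 42)}
knob {'side': (array([ 0.5689, -0.2407]), 132, np.float64(0.002518314867776984)), 'top': (array([ 0.557 , -0.2224]), 37, np.float64(0.003236178255431555))}
knobtop {'side': (array([ 0.5652, -0.2449]), array([ 0.562 , -0.2487,  0.1918]), 43), 'top': (array([ 0.565 , -0.2347]), array([ 0.5623, -0.2326,  0.1927]), 10)} {'side': (array([ 0.5676, -0.2443]), array([ 0.5687, -0.2431,  0.2057]), 20), 'top': (array([ 0.5662, -0.2405]), array([ 0.5664, -0.2397,  0.2063]), 24)}
side (array([34, 31, 37, 34, 37, 36, 59, 38, 43, 42, 76,  0,  0]), array([0.1 , 0.11, 0.12, 0.13, 0.14, 0.15, 0.16, 0.17, 0.18, 0.19, 0.2 ,
       0.21, 0.22, 0.23]))
blade side [ 0.5662 -0.2253  0.1629] [ 0.5796 -0.1631  0.1671] [ 0.5733 -0.1934  0.1649] [0.1249 0.5975]
top (array([ 4,  8,  7,  7,  5,  6, 41, 10, 10, 11, 66,  0,  0]), array([0.1 , 0.11, 0.12, 0.13, 0.14, 0.15, 0.16, 0.17, 0.18, 0.19, 0.2 ,
       0.21, 0.22, 0.23]))
blade top [ 0.5646 -0.2287  0.1613] [ 0.582  -0.1564  0.1687] [ 0.5733 -0.1926  0.165 ] [0.1234 0.597 ]
[117.5027 182.4649] [206.2826 127.2046]
[347.6271 164.0727] [333.0878 214.615 ]
[294.5562 164.4913] [303.2758 222.1198]
```

The rod is at (0.502, 0.342) with its top at 0.199, and the tube is at (0.581, −0.121). The pointer knob is at (0.567, −0.241) with its top at 0.208, so the blade is at about 0.163. The blade direction (0.124, 0.992) agrees with the line from tube to knob. I'll go above the rod with the jaws across the blade direction.

>>> {"api": "jog_arm", "payload": {"increments": [[0.4,0,-40,0,0],[0.4,50,-76,-20,0.15],[0.4,100,-76,-40,0.3],[0.4,145,-76,-60,0.45],[0.4,190,-76,-80,0.6]], "force": 40}}

```text
clock: 0.6
ee_pos: [0.3183, 0.4825, 0.4808]
ee_rot: [[0.64, 0.0, 0.768], [-0.768, 0.0, 0.64], [-0.0, -1.0, 0.0]]
ft_force: [1.3, 1.2, -0.4]
grip_width: 0.0511
```

```bash
cat >> h.py <<'E'
def go(x,y,z,ang=-7.1):
    s=ctrl.get_state();R=np.array(s['ee_rot']);p=np.array(s['ee_pos'])
    d=(R.T@(np.array([x,y,z])-p))*1000
    a=np.degrees(np.arctan2(R[1,2],R[0,2]))
    print('t',round(s['clock'],2),'pos',p.round(4),'ang',a.round(2),'w',round(s['grip_width'],4),'F',np.array(s['ft_force']).round(1),'tilt',R[:,1].round(4))
    print('need',d.round(1),'turn',np.radians(a-ang).round(3))
E
python3 -c "
from h import *
go(.502,.342,.48)"
```

```text
t 0.6 pos [0.3183 0.4825 0.4808] ang 39.79 w 0.0511 F [ 1.3  1.2 -0.4] tilt [ 3.e-04  3.e-04 -1.e+00]
need [225.5   0.9  51.2] turn 0.818
```

>>> {"api": "jog_arm", "payload": {"increments": [[0.4,45,0,10,0.15],[0.4,90,0,20,0.3],[0.4,135,0,30,0.45],[0.4,180,0,40,0.6],[0.4,225,0,51,0.75]]}}

```text
clock: 1.1
ee_pos: [0.5024, 0.3431, 0.4803]
ee_rot: [[-0.056, -0.001, 0.998], [-0.998, -0.0, -0.056], [0.0, -1.0, -0.001]]
ft_force: [-0.2, 1.4, 0.1]
grip_width: 0.0513
```

>>> {"api": "jog_arm", "payload": {"increments": [[0.4,0,0,0,0.07],[0.4,0,0,0,0.07]]}}

```text
clock: 1.3
ee_pos: [0.502, 0.3437, 0.48]
ee_rot: [[-0.123, -0.001, 0.992], [-0.992, -0.0, -0.123], [0.001, -1.0, -0.001]]
ft_force: [-1.2, -0.4, 0.1]
grip_width: 0.0512
```

```bash
python3 -c "
from h import *
go(.502,.342,.18+.1547)"
```

```text
t 1.3 pos [0.502  0.3437 0.48  ] ang -7.06 w 0.0512 F [-1.2 -0.4  0.1] tilt [-9.e-04 -4.e-04 -1.e+00]
need [  1.6 145.3   0.3] turn 0.001
```

>>> {"api": "jog_arm", "payload": {"increments": [[0.4,1.5,40,0,0],[0.4,1.5,70,0,0],[0.4,1.5,95,0,0],[0.4,1.5,95,0,0]]}}

```text
clock: 1.7
ee_pos: [0.4995, 0.3434, 0.3825]
ee_rot: [[-0.116, -0.005, 0.993], [-0.993, -0.003, -0.116], [0.003, -1.0, -0.005]]
ft_force: [-0.3, 0.5, -0.7]
grip_width: 0.0515
```

Run:
```python
from h import *
cap('side','b');p,d=load('side','b')
cv2.imwrite('pics/b_crop.png',cv2.resize(p[40:220,120:300],None,fx=3,fy=3,interpolation=cv2.INTER_CUBIC))
go(.502,.342,.18+.1547)
```

```text
t 1.75 pos [0.5001 0.3436 0.3847] ang -6.71 w 0.0512 F [ 0.6  0.4 -0.1] tilt [-0.0027 -0.0013 -1.    ]
need [ 1.3 50.   2.2] turn 0.007
```

View pics/b_crop.png

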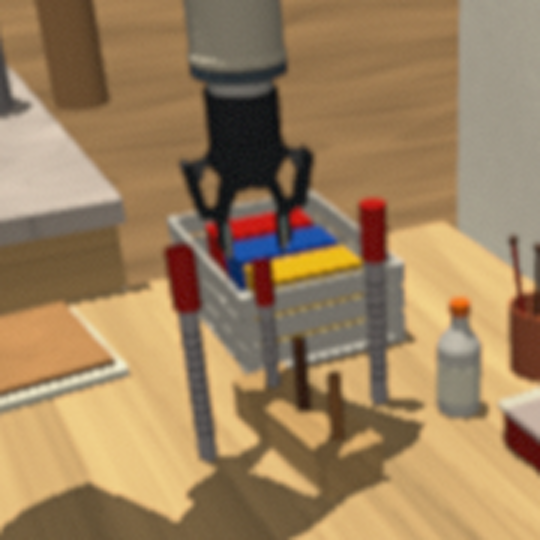

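The jaws sit centred above the rod handle (crop (263,280)), clear of both tall rods. Now I'll descend and grip.

>>> {"api": "jog_arm", "payload": {"increments": [[0.4,1,25,0,0],[0.4,1,48,0,0],[0.4,1,48,0,0]]}}

```text
clock: 2.05
ee_pos: [0.5003, 0.3423, 0.3368]
ee_rot: [[-0.118, -0.002, 0.993], [-0.993, -0.001, -0.118], [0.001, -1.0, -0.002]]
ft_force: [0.4, 0.1, 0.6]
grip_width: 0.051
```

>>> {"api": "jog_arm", "payload": {"increments": [[0.9,0,0,0,0],[0.9,0,0,0,0],[0.9,0,0,0,0],[0.9,0,0,0,0]], "force": 50}}

```text
clock: 2.45
ee_pos: [0.5014, 0.3425, 0.3397]
ee_rot: [[-0.119, 0.003, 0.993], [-0.993, 0.002, -0.119], [-0.002, -1.0, 0.003]]
ft_force: [-0.1, 0.2, 7.1]
grip_width: 0.0226
```

```bash
python3 -c "
from h import *
go(.502,.342,.18+.1547)"
```

```text
t 2.45 pos [0.5014 0.3425 0.3397] ang -6.86 w 0.0226 F [-0.1  0.2  7.1] tilt [ 0.0032  0.0017 -1.    ]
need [0.4 5.  0.6] turn 0.004
```

>>> {"api": "jog_arm", "payload": {"increments": [[0.9,0,-20,0,0],[0.9,0,-60,0,0],[0.9,0,-100,0,0],[0.9,0,-140,0,0],[0.9,0,-160,0,0]]}}

```text
clock: 2.95
ee_pos: [0.5008, 0.3421, 0.5027]
ee_rot: [[-0.119, 0.005, 0.993], [-0.993, 0.003, -0.119], [-0.004, -1.0, 0.005]]
ft_force: [1.2, 0.7, -2.2]
grip_width: 0.0227
```

```bash
python3 -c "
from h import *
go(.581,-.121,.495)
cap('side','c');p,d=load('side','c')
cv2.imwrite('pics/c_crop.png',cv2.resize(p[10:210,120:300],None,fx=3,fy=3,interpolation=cv2.INTER_CUBIC))
"
```

```text
t 2.95 pos [0.5008 0.3421 0.5027] ang -6.86 w 0.0227 F [ 1.2  0.7 -2.2] tilt [ 0.0052  0.0029 -1.    ]
need [450.3   6.8 134.9] turn 0.004
```

View pics/c_crop.png

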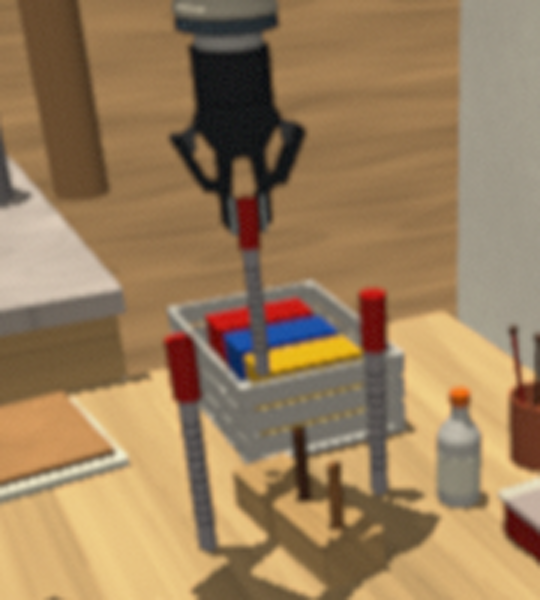

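The rod is held upright (crop: handle (248,222), foot (262,375)). Carrying it to the stand.

>>> {"api": "jog_arm", "payload": {"increments": [[0.9,30,0,9,0],[0.9,70,0,21,0],[0.9,110,0,33,0],[0.9,150,0,45,0],[0.9,190,0,57,0]]}}

```text
clock: 3.5
ee_pos: [0.5345, 0.1451, 0.4983]
ee_rot: [[-0.119, 0.001, 0.993], [-0.993, 0.0, -0.119], [-0.0, -1.0, 0.001]]
ft_force: [1.5, 0.4, -1.8]
grip_width: 0.0226
```

>>> {"api": "jog_arm", "payload": {"increments": [[0.9,40,0,12,0],[0.9,80,0,24,0],[0.9,120,0,36,0],[0.9,160,0,48,0],[0.9,200,0,60,0]]}}

```text
clock: 4.0
ee_pos: [0.5702, -0.0607, 0.4983]
ee_rot: [[-0.12, 0.001, 0.993], [-0.993, -0.0, -0.12], [0.0, -1.0, 0.001]]
ft_force: [0.9, -0.0, -1.6]
grip_width: 0.0226
```

```bash
python3 -c "
from h import *
go(.581,-.121,.495)"
```

```text
t 4.0 pos [ 0.5702 -0.0607  0.4983] ang -6.86 w 0.0226 F [ 0.9 -0.  -1.6] tilt [ 9.e-04 -1.e-04 -1.e+00]
need [58.5  3.4 18. ] turn 0.004
```

>>> {"api": "jog_arm", "payload": {"increments": [[0.9,30,0,9,0],[0.9,50,5,15,0],[0.9,58,15,18,0],[0.9,58,20,18,0],[0.9,58,20,18,0]]}}

```text
clock: 4.5
ee_pos: [0.5809, -0.118, 0.4768]
ee_rot: [[-0.119, -0.002, 0.993], [-0.993, 0.001, -0.119], [-0.001, -1.0, -0.002]]
ft_force: [-0.5, 0.8, -2.3]
grip_width: 0.0227
```

>>> {"api": "jog_arm", "payload": {"increments": [[0.9,0,0,0,0],[0.9,0,0,0,0]]}}

```text
clock: 4.7
ee_pos: [0.5813, -0.1179, 0.478]
ee_rot: [[-0.119, 0.001, 0.993], [-0.993, -0.0, -0.119], [-0.0, -1.0, 0.001]]
ft_force: [-0.3, -0.5, -1.2]
grip_width: 0.0229
```

Run:
```python
from h import *
np.set_printoptions(precision=4,suppress=True)
go(.581,-.121,.495)
for n in('side','top'): cap(n,'d')
p,d=load('side','d');q,e=load('top','d')
a=cv2.resize(p[110:290,240:370],None,fx=3,fy=3,interpolation=cv2.INTER_CUBIC)
b=cv2.resize(q[100:230,220:350],None,fx=3,fy=3,interpolation=cv2.INTER_CUBIC)
b=cv2.copyMakeBorder(b,0,150,0,0,0)
cv2.imwrite('pics/d_crop.png',np.hstack([a,b]))
c=(.581,-.121)
for z0 in (.15,.17,.19,.21,.23,.25,.27): print(z0,cyl('d',c,.0085,z0,z0+.02,cams=('side',),rad=.02))
print('handle',cyl('d',c,.012,.295,.315,cams=('side',),rad=.025))
print('tube',cyl('d',c,.0145,.02,.095,cams=('side',),rad=.025))
```

```text
t 4.7 pos [ 0.5813 -0.1179  0.478 ] ang -6.81 w 0.0229 F [-0.3 -0.5 -1.2] tilt [ 0.0006 -0.0001 -1.    ]
need [  3.1 -17.    0.1] turn 0.005
0.15 {'side': (array([ 0.5815, -0.1185]), 44, np.float64(0.0008299607539577099))}
0.17 {'side': (array([ 0.5817, -0.1189]), 46, np.float64(0.0011898944376619296))}
0.19 {'side': (array([ 0.5817, -0.119 ]), 52, np.float64(0.0010795532542031343))}
0.21 {'side': (array([ 0.5816, -0.1187]), 50, np.float64(0.0011030757650295096))}
0.23 {'side': (array([ 0.5815, -0.1186]), 57, np.float64(0.0011515996579718297))}
0.25 {'side': (array([ 0.5815, -0.1186]), 55, np.float64(0.00111681853093978))}
0.27 {'side': (array([ 0.581, -0.119]), 58, np.float64(0.0014543545720320924))}
handle {'side': (array([ 0.5799, -0.1191]), 115, np.float64(0.004307048483698434))}
tube {'side': (array([ 0.582 , -0.1226]), 265, np.float64(0.0016871784329365678))}
```

View pics/d_crop.png

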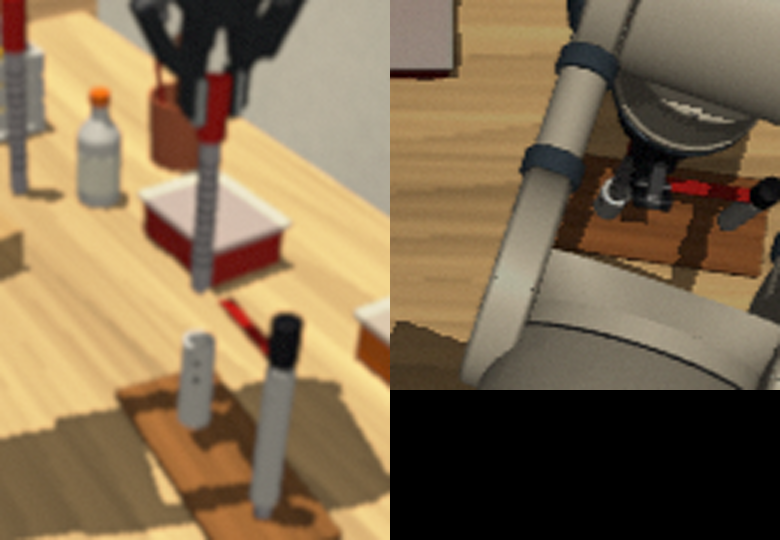

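The rod hangs vertical above the tube and is about 3.5 mm short in −y, measured rod against tube in the same camera. I'll shift it and lower it to just above the mouth.

>>> {"api": "jog_arm", "payload": {"increments": [[0.9,3.5,15,0,0],[0.9,3.5,35,0,0],[0.9,3.5,40,0,0],[0.9,3.5,40,0,0],[0.9,3.5,40,0,0]]}}

```text
clock: 5.3
ee_pos: [0.5811, -0.1222, 0.4384]
ee_rot: [[-0.12, 0.001, 0.993], [-0.993, -0.0, -0.12], [0.0, -1.0, 0.001]]
ft_force: [-0.2, -0.2, -2.2]
grip_width: 0.023
```

Run:
```python
from h import *
np.set_printoptions(precision=4,suppress=True)
go(.581,-.121,.495)
cap('side','e'); cap('top','e')
p,d=load('side','e'); q,e=load('top','e')
a=cv2.resize(p[190:260,270:340],None,fx=8,fy=8,interpolation=cv2.INTER_CUBIC)
cv2.imwrite('pics/e_crop.png',a)
c=(.581,-.121)
print(cyl('e',c,.0085,.12,.22,cams=('side','top'),rad=.018))
print('tube',cyl('e',c,.0145,.02,.095,cams=('side',),rad=.025))
# 2D centre per row: grey (low saturation) mask
hs=cv2.cvtColor(p,cv2.COLOR_BGR2HSV)
for v in range(180,250,5):
    r=[(u,) for u in range(285,325) if hs[v,u,1]<60]
    r=[x[0] for x in r]; 
    if r: print(v,min(r),max(r),(min(r)+max(r))/2,len(r))
```

```text
t 5.3 pos [ 0.5811 -0.1222  0.4384] ang -6.86 w 0.023 F [-0.2 -0.2 -2.2] tilt [ 0.001  -0.0003 -1.    ]
need [ -1.2 -56.6  -0.2] turn 0.004
{'side': (array([ 0.5814, -0.1232]), 235, np.float64(0.0010300666067732825)), 'top': (array([ 0.5808, -0.1221]), 38, np.float64(0.0003198338200466982))}
tube {'side': (array([ 0.5821, -0.1226]), 273, np.float64(0.0017670022625163922))}
180 293 324 308.5 32
185 299 324 311.5 26
190 305 320 312.5 16
195 305 311 308.0 7
200 305 310 307.5 6
205 305 310 307.5 6
210 305 309 307.0 5
215 305 308 306.5 4
220 303 308 305.5 6
225 301 310 305.5 10
230 301 310 305.5 10
235 301 310 305.5 10
240 300 310 305.0 11
245 299 309 304.0 11
```

View pics/e_crop.png

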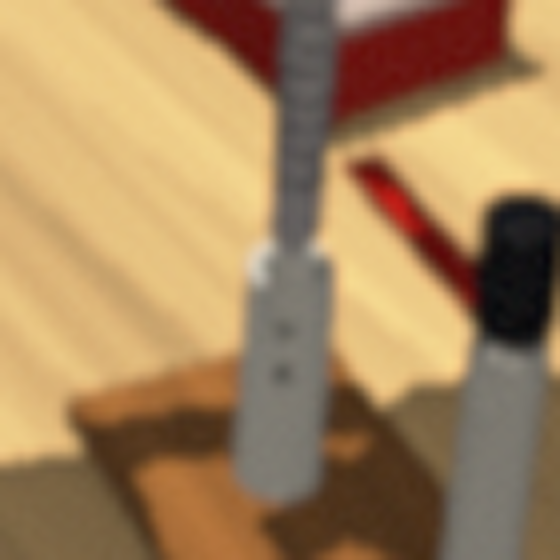

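Rod and tube axes agree within about 1 mm: the crop shows the foot at (295,245) just over the mouth at (289,250). I'll insert slowly and watch the force.

>>> {"api": "jog_arm", "payload": {"increments": [[0.9,-0.7,4,0,0],[0.9,-0.7,8,0,0],[0.9,-0.7,12,0,0],[0.9,-0.7,12,0,0]]}}

```text
clock: 5.8
ee_pos: [0.5809, -0.1215, 0.4249]
ee_rot: [[-0.12, -0.001, 0.993], [-0.993, 0.0, -0.12], [-0.0, -1.0, -0.001]]
ft_force: [-0.1, -0.5, -2.2]
grip_width: 0.023
```

>>> {"api": "jog_arm", "payload": {"increments": [[0.9,0,3,0,0],[0.9,0,6,0,0],[0.9,0,9,0,0],[0.9,0,9,0,0]]}}

```text
clock: 6.2
ee_pos: [0.5809, -0.1216, 0.4161]
ee_rot: [[-0.12, -0.0, 0.993], [-0.993, 0.0, -0.12], [-0.0, -1.0, -0.0]]
ft_force: [1.0, -0.3, -3.0]
grip_width: 0.0227
```

>>> {"api": "jog_arm", "payload": {"increments": [[0.9,0,3,0,0],[0.9,0,6,0,0],[0.9,0,9,0,0],[0.9,0,12,0,0]]}}

```text
clock: 6.6
ee_pos: [0.581, -0.1216, 0.4044]
ee_rot: [[-0.12, 0.0, 0.993], [-0.993, -0.0, -0.12], [0.0, -1.0, 0.0]]
ft_force: [0.2, 0.8, 0.2]
grip_width: 0.0227
```

>>> {"api": "jog_arm", "payload": {"increments": [[0.9,0,3,0,0],[0.9,0,6,0,0],[0.9,0,9,0,0],[0.9,0,9,0,0]]}}

```text
clock: 7.0
ee_pos: [0.5809, -0.1216, 0.395]
ee_rot: [[-0.12, -0.001, 0.993], [-0.993, 0.0, -0.12], [-0.0, -1.0, -0.001]]
ft_force: [1.7, 0.6, -3.4]
grip_width: 0.0228
```

>>> {"api": "jog_arm", "payload": {"increments": [[0.9,0,1,0,0],[0.9,0,2,0,0],[0.9,0,3,0,0],[0.9,0,4,0,0],[0.9,0,5,0,0]]}}

```text
clock: 7.5
ee_pos: [0.581, -0.1216, 0.3906]
ee_rot: [[-0.12, 0.0, 0.993], [-0.993, -0.0, -0.12], [0.0, -1.0, 0.0]]
ft_force: [1.3, 0.1, 1.5]
grip_width: 0.0229
```

>>> {"api": "jog_arm", "payload": {"increments": [[0.9,0,1,0,0],[0.9,0,2,0,0],[0.9,0,3,0,0]]}}

```text
clock: 7.8
ee_pos: [0.581, -0.1216, 0.3875]
ee_rot: [[-0.12, -0.0, 0.993], [-0.993, -0.0, -0.12], [0.0, -1.0, -0.0]]
ft_force: [0.2, -0.8, 1.3]
grip_width: 0.023
```

>>> {"api": "jog_arm", "payload": {"increments": [[0.9,0,1,0,0],[0.9,0,2,0,0],[0.9,0,3,0,0]]}}

```text
clock: 8.1
ee_pos: [0.581, -0.1216, 0.3845]
ee_rot: [[-0.12, 0.0, 0.993], [-0.993, -0.0, -0.12], [0.0, -1.0, 0.0]]
ft_force: [1.4, -0.5, 1.0]
grip_width: 0.0228
```

>>> {"api": "jog_arm", "payload": {"increments": [[0.9,0,1,0,0],[0.9,0,2,0,0],[0.9,0,3,0,0]]}}

```text
clock: 8.4
ee_pos: [0.581, -0.1216, 0.3815]
ee_rot: [[-0.12, 0.0, 0.993], [-0.993, -0.0, -0.12], [0.0, -1.0, 0.0]]
ft_force: [0.9, 0.0, 2.1]
grip_width: 0.0229
```

>>> {"api": "jog_arm", "payload": {"increments": [[0.9,0,1,0,0],[0.9,0,2,0,0],[0.9,0,3,0,0]]}}

```text
clock: 8.7
ee_pos: [0.581, -0.1216, 0.3785]
ee_rot: [[-0.12, -0.0, 0.993], [-0.993, 0.0, -0.12], [0.0, -1.0, -0.0]]
ft_force: [1.0, 0.3, 1.5]
grip_width: 0.0224
```

>>> {"api": "jog_arm", "payload": {"increments": [[0.9,0,1,0,0],[0.9,0,2,0,0],[0.9,0,3,0,0]]}}

```text
clock: 9.0
ee_pos: [0.581, -0.1216, 0.3755]
ee_rot: [[-0.12, 0.0, 0.993], [-0.993, 0.0, -0.12], [-0.0, -1.0, 0.0]]
ft_force: [1.5, 0.0, 1.5]
grip_width: 0.0225
```

>>> {"api": "jog_arm", "payload": {"increments": [[0.9,0,1,0,0],[0.9,0,2,0,0],[0.9,0,2.5,0,0]]}}

```text
clock: 9.3
ee_pos: [0.581, -0.1216, 0.373]
ee_rot: [[-0.12, -0.0, 0.993], [-0.993, 0.0, -0.12], [0.0, -1.0, -0.0]]
ft_force: [1.2, 0.7, 1.2]
grip_width: 0.0224
```

>>> {"api": "jog_arm", "payload": {"increments": [[0.9,0,1,0,0],[0.9,0,2,0,0],[0.9,0,2.5,0,0]]}}

```text
clock: 9.6
ee_pos: [0.581, -0.1216, 0.3705]
ee_rot: [[-0.12, 0.0, 0.993], [-0.993, -0.0, -0.12], [0.0, -1.0, 0.0]]
ft_force: [1.0, -0.0, 1.9]
grip_width: 0.0226
```

>>> {"api": "jog_arm", "payload": {"increments": [[0.9,0,1,0,0],[0.9,0,2,0,0],[0.9,0,2.5,0,0]]}}

```text
clock: 9.9
ee_pos: [0.5809, -0.1216, 0.3679]
ee_rot: [[-0.12, -0.0, 0.993], [-0.993, 0.0, -0.12], [-0.0, -1.0, -0.0]]
ft_force: [1.4, -0.1, 1.1]
grip_width: 0.0229
```

>>> {"api": "jog_arm", "payload": {"increments": [[0.9,0,1,0,0],[0.9,0,2,0,0],[0.9,0,2.5,0,0]]}}

```text
clock: 10.2
ee_pos: [0.581, -0.1216, 0.3655]
ee_rot: [[-0.12, 0.0, 0.993], [-0.993, -0.0, -0.12], [-0.0, -1.0, 0.0]]
ft_force: [2.2, -0.2, 1.3]
grip_width: 0.0225
```

>>> {"api": "jog_arm", "payload": {"increments": [[0.9,0,1,0,0],[0.9,0,2,0,0],[0.9,0,2.5,0,0]]}}

```text
clock: 10.5
ee_pos: [0.581, -0.1216, 0.363]
ee_rot: [[-0.12, 0.0, 0.993], [-0.993, -0.0, -0.12], [0.0, -1.0, 0.0]]
ft_force: [1.2, 0.0, 2.7]
grip_width: 0.0231
```

>>> {"api": "jog_arm", "payload": {"increments": [[0.9,0,1,0,0],[0.9,0,2,0,0],[0.9,0,2.5,0,0]]}}

```text
clock: 10.8
ee_pos: [0.581, -0.1216, 0.3605]
ee_rot: [[-0.12, -0.0, 0.993], [-0.993, 0.0, -0.12], [-0.0, -1.0, -0.0]]
ft_force: [1.7, 0.3, 0.7]
grip_width: 0.0226
```

>>> {"api": "jog_arm", "payload": {"increments": [[0.9,0,1,0,0],[0.9,0,2,0,0],[0.9,0,2.5,0,0]]}}

```text
clock: 11.1
ee_pos: [0.581, -0.1216, 0.358]
ee_rot: [[-0.12, 0.0, 0.993], [-0.993, -0.0, -0.12], [0.0, -1.0, 0.0]]
ft_force: [0.8, -0.7, 1.1]
grip_width: 0.0226
```

>>> {"api": "jog_arm", "payload": {"increments": [[0.9,0,1,0,0],[0.9,0,2,0,0],[0.9,0,2.5,0,0]]}}

```text
clock: 11.4
ee_pos: [0.581, -0.1216, 0.3555]
ee_rot: [[-0.12, 0.0, 0.993], [-0.993, 0.0, -0.12], [-0.0, -1.0, 0.0]]
ft_force: [1.3, 0.3, 1.5]
grip_width: 0.0227
```

>>> {"api": "jog_arm", "payload": {"increments": [[0.9,0,1,0,0],[0.9,0,2,0,0],[0.9,0,2.5,0,0]]}}

```text
clock: 11.7
ee_pos: [0.581, -0.1216, 0.353]
ee_rot: [[-0.12, 0.0, 0.993], [-0.993, 0.0, -0.12], [-0.0, -1.0, 0.0]]
ft_force: [1.0, -1.1, 1.5]
grip_width: 0.0227
```

>>> {"api": "jog_arm", "payload": {"increments": [[0.9,0,1,0,0],[0.9,0,2,0,0],[0.9,0,2.5,0,0]]}}

```text
clock: 12.0
ee_pos: [0.581, -0.1216, 0.3506]
ee_rot: [[-0.12, 0.0, 0.993], [-0.993, -0.0, -0.12], [0.0, -1.0, 0.0]]
ft_force: [0.4, -0.2, 4.9]
grip_width: 0.0227
```

Run:
```python
from h import *
cap('side','f');p,d=load('side','f')
cv2.imwrite('pics/f_crop.png',cv2.resize(p[140:260,250:360],None,fx=5,fy=5,interpolation=cv2.INTER_CUBIC))
W=cloud('side',d);hs=cv2.cvtColor(p,cv2.COLOR_BGR2HSV)
m=((hs[...,0]<8)|(hs[...,0]>172))&(hs[...,1]>130)&(d>0)&(np.hypot(W[...,0]-.581,W[...,1]+.121)<.025)
print(W[m].min(0),W[m].max(0),m.sum()); go(.581,-.121,.35)
```

```text
[ 0.55684567 -0.13596999  0.16217711] [ 0.5968441  -0.11544235  0.21226772] 160
t 12.05 pos [ 0.581  -0.1216  0.3506] ang -6.88 w 0.0225 F [3.2 0.5 2.2] tilt [ 1.e-04 -0.e+00 -1.e+00]
need [-0.6  0.6 -0. ] turn 0.004
```

View pics/f_crop.png

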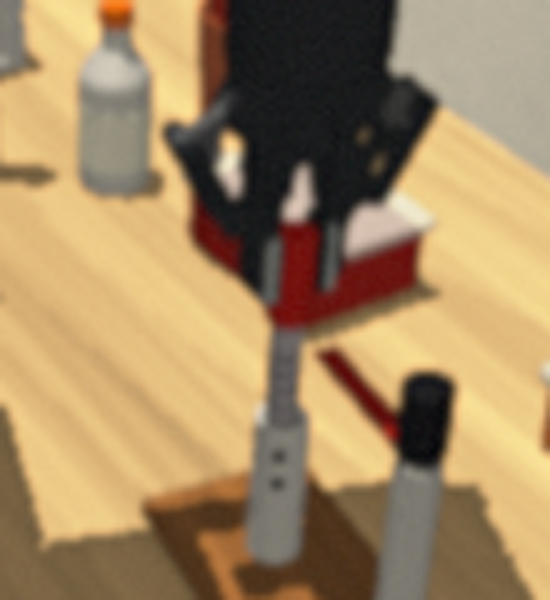

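The rod is in the tube with its top at about 0.212, and contact is beginning (the force rose to 4.9 N). I'll press on in small steps.

>>> {"api": "jog_arm", "payload": {"increments": [[0.9,0,0.5,0,0],[0.9,0,1,0,0]]}}

```text
clock: 12.25
ee_pos: [0.581, -0.1216, 0.3498]
ee_rot: [[-0.12, 0.0, 0.993], [-0.993, -0.0, -0.12], [0.0, -1.0, 0.0]]
ft_force: [-0.0, -0.3, 6.5]
grip_width: 0.0227
```

>>> {"api": "jog_arm", "payload": {"increments": [[0.9,0,0.5,0,0],[0.9,0,1,0,0]]}}

```text
clock: 12.45
ee_pos: [0.581, -0.1216, 0.3489]
ee_rot: [[-0.12, 0.001, 0.993], [-0.993, -0.0, -0.12], [0.0, -1.0, 0.001]]
ft_force: [0.4, 1.0, 9.1]
grip_width: 0.023
```

>>> {"api": "jog_arm", "payload": {"increments": [[0.9,0,0.5,0,0],[0.9,0,1,0,0],[0.9,0,1,0,0],[0.9,0,1,0,0]]}}

```text
clock: 12.85
ee_pos: [0.581, -0.1216, 0.3481]
ee_rot: [[-0.12, 0.001, 0.993], [-0.993, -0.0, -0.12], [0.0, -1.0, 0.001]]
ft_force: [0.2, 0.1, 8.8]
grip_width: 0.0227
```

>>> {"api": "jog_arm", "payload": {"increments": [[0.5,0,0,0,0],[0.5,0,0,0,0],[0.5,0,0,0,0]], "force": 20}}

```text
clock: 13.15
ee_pos: [0.5807, -0.1216, 0.3473]
ee_rot: [[-0.12, -0.001, 0.993], [-0.993, 0.0, -0.12], [-0.0, -1.0, -0.001]]
ft_force: [0.6, -0.3, 0.3]
grip_width: 0.0429
```

>>> {"api": "jog_arm", "payload": {"increments": [[0.5,0,-30,0,0],[0.5,0,-60,0,0],[0.9,0,-70,0,0],[1,0,-70,0,0],[1,0,-70,0,0]]}}

```text
clock: 13.65
ee_pos: [0.5807, -0.1215, 0.4166]
ee_rot: [[-0.12, -0.001, 0.993], [-0.993, 0.0, -0.12], [-0.0, -1.0, -0.001]]
ft_force: [0.8, 0.1, 0.5]
grip_width: 0.0006
```

Run:
```python
from h import *
np.set_printoptions(precision=4,suppress=True)
cap('side','g');p,d=load('side','g')
cv2.imwrite('pics/g_crop.png',cv2.resize(p[110:260,250:360],None,fx=4,fy=4,interpolation=cv2.INTER_CUBIC))
W=cloud('side',d);hs=cv2.cvtColor(p,cv2.COLOR_BGR2HSV)
m=((hs[...,0]<8)|(hs[...,0]>172))&(hs[...,1]>130)&(d>0)&(np.hypot(W[...,0]-.581,W[...,1]+.121)<.02)
z=np.sort(W[m][:,2]);print(z[[0,5,-20,-10,-5,-1]],m.sum()); go(.581,-.121,.35)
print(topc('g',(.581,-.121),z[-5],.02,('side',)),cyl('g',(.581,-.121),.012,z[-1]-.045,z[-1]-.008,('side',),rad=.02))
```

```text
[0.1633 0.1654 0.2098 0.2107 0.2113 0.3059] 176
t 13.7 pos [ 0.5806 -0.1215  0.4162] ang -6.88 w -0.0002 F [ 0.2 -0.3  0.7] tilt [-0.0019  0.0006 -1.    ]
need [-0.5 66.2  0.4] turn 0.004
{'side': (array([ 0.5814, -0.1242]), array([ 0.5803, -0.1248,  0.2097]), 50)} {'side': (array([ 0.5778, -0.1224]), 209, np.float64(0.0030514471477947904))}
```

View pics/g_crop.png

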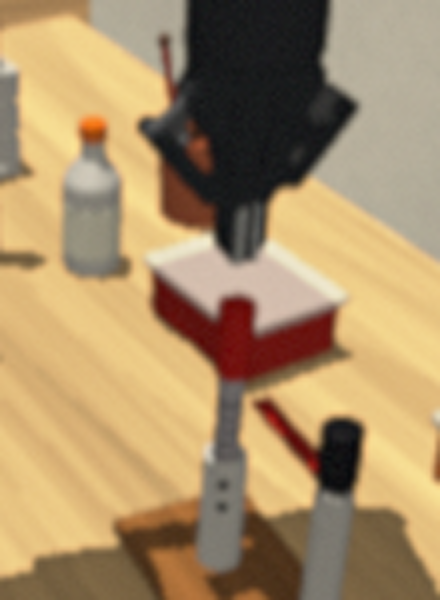

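The rod stands upright in the tube with its top at about 0.211. Now I'll press it home from above with shut fingers, in small steps.

>>> {"api": "jog_arm", "payload": {"increments": [[1,0,15,0,0],[1,0,24,0,0],[1,0,26,0,0],[1,0,27,0,0],[1,0,28,0,0]]}}

```text
clock: 14.2
ee_pos: [0.5811, -0.1216, 0.3896]
ee_rot: [[-0.12, 0.0, 0.993], [-0.993, -0.0, -0.12], [0.0, -1.0, 0.0]]
ft_force: [0.1, 0.4, -0.1]
grip_width: 0.0
```

>>> {"api": "jog_arm", "payload": {"increments": [[1,0,1,0,0],[1,0,2,0,0]]}}

```text
clock: 14.4
ee_pos: [0.581, -0.1216, 0.3878]
ee_rot: [[-0.12, 0.001, 0.993], [-0.993, -0.0, -0.12], [0.0, -1.0, 0.001]]
ft_force: [-0.4, 0.4, -0.0]
grip_width: 0.0
```

>>> {"api": "jog_arm", "payload": {"increments": [[1,0,1,0,0],[1,0,1.5,0,0]]}}

```text
clock: 14.6
ee_pos: [0.581, -0.1216, 0.3861]
ee_rot: [[-0.12, 0.0, 0.993], [-0.993, -0.0, -0.12], [0.0, -1.0, 0.0]]
ft_force: [-0.5, -0.4, 0.1]
grip_width: 0.0004
```

>>> {"api": "jog_arm", "payload": {"increments": [[1,0,0.7,0,0],[1,0,1.5,0,0]]}}

```text
clock: 14.8
ee_pos: [0.581, -0.1216, 0.3847]
ee_rot: [[-0.12, 0.0, 0.993], [-0.993, -0.0, -0.12], [0.0, -1.0, 0.0]]
ft_force: [0.1, -0.2, 3.0]
grip_width: 0.0
```

>>> {"api": "jog_arm", "payload": {"increments": [[1,0,0.7,0,0],[1,0,1.5,0,0]]}}

```text
clock: 15.0
ee_pos: [0.5811, -0.1216, 0.3834]
ee_rot: [[-0.12, 0.001, 0.993], [-0.993, -0.0, -0.12], [0.0, -1.0, 0.001]]
ft_force: [-0.0, 0.0, 6.6]
grip_width: 0.0003
```

>>> {"api": "jog_arm", "payload": {"increments": [[1,0,0.7,0,0],[1,0,1.4,0,0],[1,0,1.4,0,0],[1,0,1.4,0,0]]}}

```text
clock: 15.4
ee_pos: [0.5812, -0.1217, 0.3822]
ee_rot: [[-0.12, 0.001, 0.993], [-0.993, -0.0, -0.12], [0.0, -1.0, 0.001]]
ft_force: [-0.8, 0.1, 8.0]
grip_width: -0.0001
```

>>> {"api": "jog_arm", "payload": {"increments": [[1,0,-3,0,0],[1,0,-30,0,0],[0.6,0,-70,0,0],[0.5,40,-80,0,0],[0.5,80,-80,0,0]]}}

```text
clock: 15.9
ee_pos: [0.5716, -0.2013, 0.4641]
ee_rot: [[-0.117, 0.003, 0.993], [-0.993, -0.002, -0.117], [0.001, -1.0, 0.004]]
ft_force: [1.1, 0.6, -0.4]
grip_width: 0.0418
```

>>> {"api": "jog_arm", "payload": {"increments": [[0.5,40,0,0,0],[0.5,40,0,0,0],[0.5,40,0,0,0]]}}

```text
clock: 16.2
ee_pos: [0.5663, -0.2415, 0.4614]
ee_rot: [[-0.121, -0.0, 0.993], [-0.993, 0.0, -0.121], [-0.0, -1.0, -0.001]]
ft_force: [0.8, 0.4, 0.5]
grip_width: 0.0429
```

Run:
```python
from h import *
np.set_printoptions(precision=4,suppress=True)
cap('side','i');cap('top','i');p,d=load('side','i');q,_=load('top','i')
a=cv2.resize(p[90:260,250:370],None,fx=3,fy=3,interpolation=cv2.INTER_CUBIC)
b=cv2.resize(q[100:230,250:380],None,fx=3,fy=3,interpolation=cv2.INTER_CUBIC)
cv2.imwrite('pics/i_crop.png',np.hstack([a,cv2.copyMakeBorder(b,0,120,0,0,0)]))
W=cloud('side',d);hs=cv2.cvtColor(p,cv2.COLOR_BGR2HSV)
m=((hs[...,0]<8)|(hs[...,0]>172))&(hs[...,1]>130)&(d>0)&(np.hypot(W[...,0]-.581,W[...,1]+.121)<.02)
z=np.sort(W[m][:,2]);print(z[[0,5,-20,-10,-5,-1]],m.sum()); go(.567,-.241,.187+.1547)
print(topc('i',(.581,-.121),.2095,.02))
print(topc('i',(.567,-.241),.207,.02))
```

```text
[0.1618 0.1656 0.2091 0.2095 0.21   0.2111] 185
t 16.3 pos [ 0.5666 -0.2401  0.4616] ang -6.85 w 0.0425 F [ 0.1 -0.5 -0. ] tilt [-0.0003  0.0005 -1.    ]
need [  0.9 119.9   0.5] turn 0.004
{'side': (array([ 0.5823, -0.1226]), array([ 0.5805, -0.1242,  0.2083]), 57), 'top': (array([ 0.5808, -0.1205]), array([ 0.5809, -0.1205,  0.2092]), 65)}
{'side': (array([ 0.567 , -0.2415]), array([ 0.5666, -0.2435,  0.2045]), 65)}
```

View pics/i_crop.png

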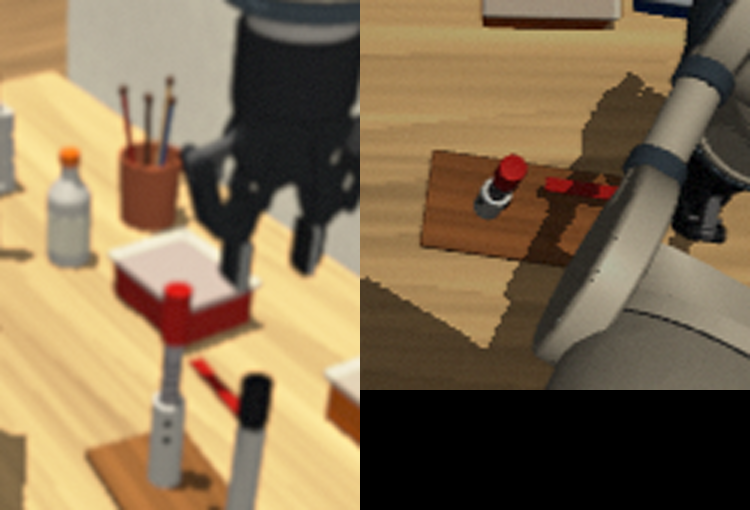

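The rod top is at 0.2104 by the bias-corrected top camera and 0.210 by touch. The knob is under the gripper, so I'll descend with the grasp point slightly high on the knob.

>>> {"api": "jog_arm", "payload": {"increments": [[0.5,1,40,0.5,0],[0.5,1,80,0.5,0],[0.5,1,105,0.5,0],[0.5,1,111,0.5,0],[0.5,1,111,0.5,0]]}}

```text
clock: 16.8
ee_pos: [0.5672, -0.241, 0.3505]
ee_rot: [[-0.119, -0.001, 0.993], [-0.993, 0.001, -0.119], [-0.0, -1.0, -0.001]]
ft_force: [-1.1, -0.4, 0.9]
grip_width: 0.043
```

>>> {"api": "jog_arm", "payload": {"increments": [[0.9,0,0,0,0],[0.9,0,0,0,0],[0.9,0,0,0,0],[0.9,0,0,0,0]], "force": 40}}

```text
clock: 17.2
ee_pos: [0.5679, -0.2418, 0.3526]
ee_rot: [[-0.12, 0.004, 0.993], [-0.993, -0.001, -0.12], [0.001, -1.0, 0.004]]
ft_force: [5.5, 1.8, -0.8]
grip_width: 0.0225
```

```bash
cat > bl.py <<'E'
from h import *
import sys
np.set_printoptions(precision=4,suppress=True)
def meas(tag):
    for n in('side','top'):
        cap(n,tag); p,d=load(n,tag);W=cloud(n,d);hs=cv2.cvtColor(p,cv2.COLOR_BGR2HSV)
        red=(((hs[...,0]<8)|(hs[...,0]>172))&(hs[...,1]>130)&(hs[...,2]>40)&(d>0))
        t=W[...,1]; off=W[...,0]-(.581+.1245*(t+.121))
        m=red&(abs(off)<.010)&(t<-.158)&(t>-.215)&(W[...,2]>.13)
        r=red&(np.hypot(W[...,0]-.581,W[...,1]+.121)<.02)
        z=np.sort(W[r][:,2]); zt=z[z>z[-1]-.006] if len(z) else z
        print(n,'blade z med',np.median(W[m][:,2]) if m.any() else None,m.sum(),'rodtop',np.median(zt) if len(zt) else None,len(zt))
    p,d=load('side',tag)
    cv2.imwrite(f'pics/{tag}_crop.png',cv2.resize(p[110:260,250:370],None,fx=4,fy=4,interpolation=cv2.INTER_CUBIC))
meas(sys.argv[1]); go(.567,-.241,.187+.1547)
E
python3 bl.py j
```

```text
side blade z med 0.16487835360300584 30 rodtop 0.20919844582100428 49
top blade z med 0.1646426671697968 76 rodtop 0.20946423410384385 58
t 17.3 pos [ 0.5679 -0.2417  0.3526] ang -6.86 w 0.023 F [ 5.8  1.6 -0.6] tilt [ 0.0039 -0.0013 -1.    ]
need [-0.6 10.9 -1. ] turn 0.004
```

View pics/j_crop.png

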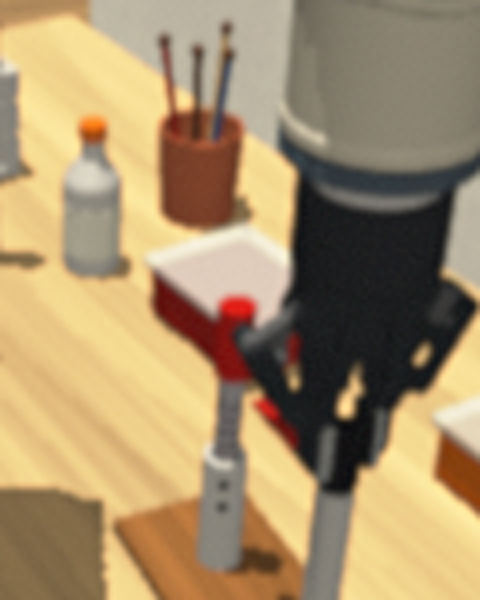

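The gripper holds the knob. In the same cameras the blade surface is at 0.1648 and the rod top at 0.2094, so it needs +46.7 mm allowing for half the blade's thickness. I'll raise it 46 mm first.

>>> {"api": "jog_arm", "payload": {"increments": [[0.9,0,-6,0.7,0],[0.9,0,-16,0.7,0],[0.9,0,-26,0.7,0],[0.9,0,-36,0.7,0],[0.9,0,-42,0.7,0]]}}

```text
clock: 17.8
ee_pos: [0.5681, -0.2418, 0.3946]
ee_rot: [[-0.12, 0.003, 0.993], [-0.993, -0.001, -0.12], [0.001, -1.0, 0.003]]
ft_force: [6.0, 1.2, -4.5]
grip_width: 0.0227
```

>>> {"api": "jog_arm", "payload": {"increments": [[0.9,0,-2,0,0],[0.9,0,-4,0,0],[0.9,0,-4,0,0],[0.9,0,-4,0,0]]}}

```text
clock: 18.2
ee_pos: [0.5681, -0.2418, 0.3978]
ee_rot: [[-0.12, 0.002, 0.993], [-0.993, -0.001, -0.12], [0.001, -1.0, 0.003]]
ft_force: [5.7, 1.3, 2.0]
grip_width: 0.0229
```

```bash
python3 bl.py k
```

```text
side blade z med 0.21002011309193191 65 rodtop 0.2092648797483011 51
top blade z med 0.20952881028225884 84 rodtop 0.20925787346382663 61
t 18.3 pos [ 0.5681 -0.2418  0.3978] ang -6.87 w 0.0227 F [4.9 2.4 1.7] tilt [ 0.0024 -0.0008 -1.    ]
need [-0.7 56.1 -1.4] turn 0.004
```

View pics/k_crop.png

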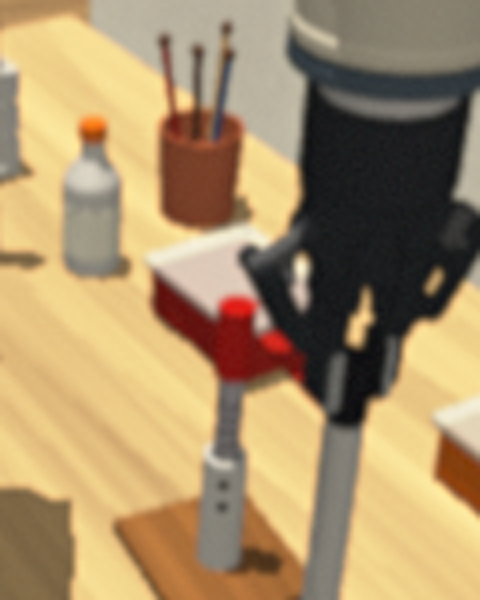

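The blade surface is at about 0.2098 and the rod top at 0.2093, so mid-blade is about 1.5 mm low. I'll raise it a bit, then release and check.

>>> {"api": "jog_arm", "payload": {"increments": [[0.9,0,-1.5,0,0],[0.9,0,-1.5,0,0],[0.9,0,-1.5,0,0],[0.9,0,-1.5,0,0]], "force": 20}}

```text
clock: 18.7
ee_pos: [0.5681, -0.2418, 0.3991]
ee_rot: [[-0.12, 0.002, 0.993], [-0.993, -0.001, -0.12], [0.0, -1.0, 0.002]]
ft_force: [6.4, 1.4, -2.3]
grip_width: 0.0226
```

>>> {"api": "jog_arm", "payload": {"increments": [[0.55,0,0,0,0],[0.5,0,0,0,0],[0.5,0,0,0,0],[0.5,0,0,0,0]]}}

```text
clock: 19.1
ee_pos: [0.5676, -0.2419, 0.3983]
ee_rot: [[-0.12, -0.0, 0.993], [-0.993, -0.0, -0.12], [0.0, -1.0, -0.0]]
ft_force: [-0.3, 0.5, -0.7]
grip_width: 0.0424
```

```bash
python3 bl.py l
```

```text
side blade z med 0.20958520444608025 13 rodtop 0.20918275317338006 38
top blade z med 0.21137617066378284 84 rodtop 0.20990301844160042 56
t 19.2 pos [ 0.5676 -0.2419  0.3982] ang -6.88 w 0.0425 F [0.2 0.6 0.1] tilt [-0.0001 -0.     -1.    ]
need [-0.8 56.5 -0.7] turn 0.004
```

Now back off and verify with a clear view.

>>> {"api": "jog_arm", "payload": {"increments": [[0.5,0,-20,0,0],[0.5,0,-60,0,0],[0.5,0,-100,0,0],[0.5,40,-110,-20,0],[0.5,80,-110,-50,0]]}}

```text
clock: 19.7
ee_pos: [0.5088, -0.3157, 0.5104]
ee_rot: [[-0.117, 0.004, 0.993], [-0.993, -0.003, -0.117], [0.002, -1.0, 0.004]]
ft_force: [0.4, -1.5, 0.3]
grip_width: 0.0427
```

>>> {"api": "jog_arm", "payload": {"increments": [[0.5,45,0,-20,0],[0.5,90,0,-40,0],[0.5,90,0,-40,0]]}}

```text
clock: 20.0
ee_pos: [0.455, -0.4042, 0.508]
ee_rot: [[-0.125, -0.001, 0.992], [-0.992, -0.001, -0.125], [0.001, -1.0, -0.001]]
ft_force: [1.5, 0.8, 0.0]
grip_width: 0.0433
```

```bash
python3 bl.py m; python3 bl.py m2
python3 - <<'E'
from h import *
np.set_printoptions(precision=4,suppress=True)
p,d=load('side','m');q,e=load('top','m')
a=cv2.resize(p[150:260,270:370],None,fx=4,fy=4,interpolation=cv2.INTER_CUBIC)
b=cv2.resize(q[130:210,260:355],None,fx=4,fy=4,interpolation=cv2.INTER_CUBIC)
cv2.imwrite('pics/m_crop2.png',np.hstack([a,cv2.copyMakeBorder(b,0,120,0,0,0)]))
print(topc('m',(.581,-.121),.2095,.02)); print(topc('m',(.567,-.241),.25,.02))
print(cyl('m',(.581,-.121),.012,.165,.205,('side',),rad=.018),cyl('m',(.581,-.121),.0085,.11,.155,('side',),rad=.018))
E
```

```text
side blade z med 0.2106326494948805 6 rodtop 0.20890743499635178 53
top blade z med 0.2114482467013109 113 rodtop 0.2097950381650308 52
t 20.1 pos [ 0.4572 -0.4008  0.508 ] ang -7.01 w 0.0426 F [-0.2 -0.2 -0.5] tilt [-0.0001  0.0004 -1.    ]
need [-171.9  166.4   89.5] turn 0.002
side blade z med 0.21027126651771677 8 rodtop 0.20931617484172393 47
top blade z med 0.21143587427112953 111 rodtop 0.21054026487791866 51
t 20.2 pos [ 0.4583 -0.3993  0.5081] ang -6.85 w 0.0427 F [ 0.2  1.1 -0.4] tilt [-0.      0.0004 -1.    ]
need [-170.1  166.5   89.1] turn 0.004
{'side': (array([ 0.5814, -0.1229]), array([ 0.58  , -0.1248,  0.2083]), 60), 'top': (array([ 0.5814, -0.1204]), array([ 0.5808, -0.1205,  0.2094]), 69)}
{'side': (array([ 0.5654, -0.2513]), array([ 0.5654, -0.2514,  0.251 ]), 3), 'top': (array([ 0.5676, -0.2395]), array([ 0.5669, -0.2392,  0.2507]), 75)}
{'side': (array([ 0.5824, -0.1221]), 133, np.float64(0.0011865077757692378))} {'side': (array([ 0.5824, -0.1223]), 98, np.float64(0.0010339938025039706))}
```

View pics/m_crop2.png

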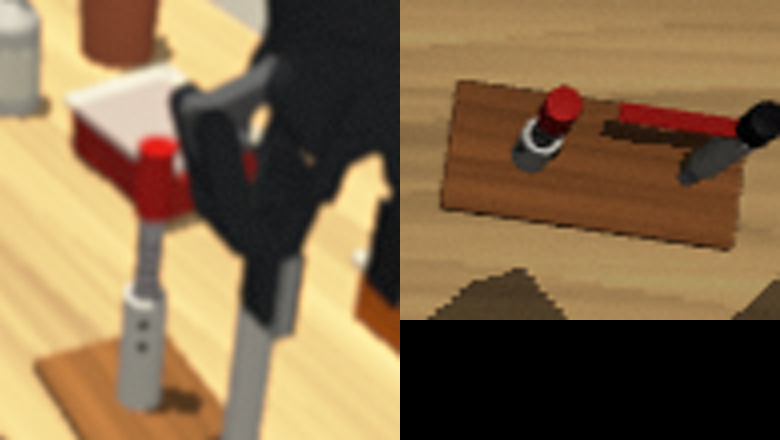

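Everything agrees: blade mid-height is about 0.2094 and the rod top about 0.2098 in the top camera. The rod is upright on the bore axis and the arm is clear. Handing in.

```bash
python3 -c "
from cell import ctrl
print(ctrl.hand_in())"
```

```text
the job is handed in; nothing more can be done
None
```

I took the red-handled rod from the rack, slid it into the tube and pressed it onto the stop. After letting go, I pressed it home again from above with shut fingers. I then raised the pointer to the rod's top, backed the arm off and handed the job in at about 20 s; it reported no verdict.

- **Rod on the pad:** The steady force was 8–9 N on each press. That works out to about 2.5 mm of pad compression once the tube's drag and the rod's weight are taken off. I can't see the pad directly, but the rod's top had not visibly risen after the last press.
- **Pointer level:** In the top camera the middle of the blade reads 0.2094 m. The rod top read 0.2098 m in the first of the last two looks and 0.2105 m in the second. The difference is about 0.4–1.1 mm, within the 4 mm allowed.
- **Rod position:** The rod stands upright within about 1 mm of the bore axis.
- **Weaker checks:** In the last looks the gripper hid most of the blade from the side camera. The few pixels left (6–8) put the blade's mid-height within 1 mm of the rod top. The two cameras differ by about 2 mm in y for the tube, as their calibration allows, so I lined up rod and tube within one camera.
- **Other things:** I didn't measure the other objects again at the end, and I saw nothing disturbed in the pictures.

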